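Sort the heat sinks into their trays and the clamp jig

ROBOT

A 6-joint arm with a two-finger parallel gripper is mounted at the origin on the work surface. World frame = base frame: x ahead of the robot, y to its left, z up, the work surface at z = 0. Lengths are in mm, angles in rad, forces in N, time in s.
With the tool pointing down it reaches from about 275 to 750 mm from the base axis. Payload 10.2 kg.
Tool frame: the origin (TCP) lies at the very end of the fingers, on their centre line; the grasp point (between the pads) lies 19 mm behind it; z points along the fingers, y is the line along which they close (so a half turn about z gives the same grasp; the last joint's range is limited). The gripper opens to 85 mm and grips with 20 to 120 N. Pads are 22 mm wide; open, the fingers measure 114 mm over their backs; the gripper's body (76 mm by 85 mm) begins 54 mm behind the grasp point. The pads swing forward as they close: fully open they stand 13 mm farther back than shut.
Start: joints at [-1.448, 0.313, 1.498, -0, 1.331, -0.223], TCP at [177.936, -493.933, 231.294] pointing down, gripper open.
Joint ranges: [-2.94, 2.94], [-0.97, 2.17], [0.19, 2.56], [-1.23, 4.37], [0.02, 3.11], [-2.88, 2.88]. Speed limits (rad/s): [2.39, 2.39, 3.01, 3.14, 3.14, 3.14].

INTERFACE

Orientations are given as a unit quaternion [w, x, y, z].
In Python, from rig import * gives the robot as it stands. The module is installed in compiled form; this text tells all that it offers.
- The arm moves only by the shell command python3 -m crank 'ROWS' [FORCE]. ROWS is JSON, a list that holds one entry, the list of rows, each a list of 7 numbers: the shift along the tool's x, y, z in units of 25 mm (1.0 is 25 mm), then the turn, a rotation vector about the tool's x, y, z in units of 8 degrees (1.0 is 8 degrees), then the finger opening in mm, from 0 to 85.4. A call has exactly 8 rows; each row shifts and turns the commanded pose from where the row before left it, along the tool's axes as they then stand; what a row does not reach is not made up. A row lasts 1/10 s, in which the tool goes at most 50 mm and 8.59 degrees, less where a joint would pass 70% of its speed; a pose out of reach is approached as far as the arm can. A call is refused whole if a number of a shift passes 1 or a number of a turn 1, either way. A call with a gripper value outside its range is refused whole. The fingers move at their own pace and stop on an object; FORCE is the grip in N (left out, the last holds). Time passes only in rows, so rows that do not move let the fingers close, or fill a call up. It gives the time, the measured TCP pose, the force, the opening and the grip force at its end, in the units of the state.
- sense(): the state, without advancing time (a new reading comes with each control period).
- capture(name): name is "scene" or "top"; returns the picture (420x560x3 uint8, blue, green, red); there is no depth.
- camera_model(name): a dict with "fx", "fy", "cx", "cy" (pixels), "world_from_camera" (4x4, takes a point from camera to world coordinates). Camera axes: x right, y up, looking along -z (the intrinsics and any distortion apply to the point x, -y, -z); pixel columns grow to the right and rows downward; lengths in mm; the calibration is good to about 2 mm. A picture is of the moment at which its call begins. camera_model takes no time and is no camera call.
- finish_job(): hands the job in; it is judged then, once.
The state is a dict: "time_s": time; "joints": joint angles; "dq": joint speeds; "tau": joint torques, N m; "eef_pos": TCP position; "ee_rot": TCP orientation; "force": force on the tool from outside, world axes, zero at the start; "wrist_torque": the same for the moment, N m; "grip_width": opening from 0.0 (shut) to 1.0 (fully open); "grip_force": force on a finger pad.
Only numpy, scipy, OpenCV 4.12 (cv2) and the standard library are available. Lean on these libraries where they do the work, as an engineer would, in place of code of your own. Each camera call takes 0.05 s, during which the arm holds its last target. There are 200 camera calls.

TASK

Pick the four finned aluminium heat sinks from the blue mat: lay the short, the medium and the long plain one, fins up, each flat in the black tray of its own length, and slide the one with the flat tongue into the jig, its tongue going under the steel bar until the fins meet the bar. Leave the capacitor and the transformer where they stand.

Things in the scene. Friction and masses are not known exactly. Their poses are not given: they have to be found in the camera images.
- sink_short: Sizes in mm. Loose bare-aluminium heat sink, the shortest of the three plain ones: a finned block 40 long (along its x) x 30 wide (y) x 36 tall (z), thin upright fins along x with flat outer sides, lying fins up on the mat; origin at the centre of its underside. Can be gripped across its 30 mm width high up, fingertips about 11 mm above its underside.
- sink_medium: Sizes in mm. Loose bare-aluminium heat sink, the middle one of the three plain ones: a finned block 60 long (along its x) x 30 wide (y) x 36 tall (z), thin upright fins along x with flat outer sides, lying fins up on the mat; origin at the centre of its underside. Can be gripped across its 30 mm width high up, fingertips about 11 mm above its underside.
- sink_long: Sizes in mm. Loose bare-aluminium heat sink, the longest of the three plain ones: a finned block 80 long (along its x) x 30 wide (y) x 36 tall (z), thin upright fins along x with flat outer sides, lying fins up on the mat; origin at the centre of its underside. Can be gripped across its 30 mm width high up, fingertips about 11 mm above its underside.
- sink_tongue: Sizes in mm. Loose aluminium heat sink with a tongue, fins up: finned block 40 long x 30 wide x 36 tall; from its front runs a flat tongue 5 thick, 30 wide, 32 long, flush with the underside. Origin on the underside, mid-width, at the step: block from x = -40 to 0 (grip across its width at x = -20, tips 11 above the underside), tongue from x = 0 to +32; z up.
- tray_short: Sizes in mm. Fixed shallow black open tray, the shortest of three: inside 56 long (x) x 46 wide (y), outside 62 x 52, walls 3 thick with their top 10 above the mat, floor 3 thick; origin at the centre of its underside on the mat; takes the short heat sink with about 8 to spare all round, the sink's x along the tray's x (either way round).
- tray_medium: Sizes in mm. Fixed shallow black open tray, the middle one of three: inside 76 long (x) x 46 wide (y), outside 82 x 52, walls 3 thick with their top 10 above the mat, floor 3 thick; origin at the centre of its underside on the mat; takes the medium heat sink with about 8 to spare all round, the sink's x along the tray's x (either way round).
- tray_long: Sizes in mm. Fixed shallow black open tray, the longest of three: inside 96 long (x) x 46 wide (y), outside 102 x 52, walls 3 thick with their top 10 above the mat, floor 3 thick; origin at the centre of its underside on the mat; takes the long heat sink with about 8 to spare all round, the sink's x along the tray's x (either way round).
- jig: Sizes in mm. Fixed: dark plate 4 thick, 80 wide (y), x -62 to +40, crossed along y by a steel bar (x 0 to 14, 14 to 24 above the mat, screw heads to 27) on posts 46 apart: slot 10 high, 46 wide, open front and back. Origin at mat level below the bar's front face, mid-width. Tongue enters along +x; home: sink origin at jig x 0, y 0, z 4, x axes alike, fins touching the bar.
- capacitor: Sizes in mm. Loose bystander: upright dark-blue round can capacitor, 35 in diameter, 50 tall; origin at the centre of its underside, z up.
- transformer: Sizes in mm. Loose bystander: small transformer, dark core 30 x 44 x 36 tall with a copper-coloured winding 44 x 30 x 24 through it; origin at the centre of the core's underside, z up.
There are look-alikes about, which are no part of the job. Leave any orange or yellow look-alike of the sink_long alone.

How it is judged (in metres and radians):
At the end, for the whole second after the job is handed in: Each plain sink flat (0.1 rad), fins up, on the floor of its own length's tray, centre within 15 mm of the tray's; the tongued one flat on the jig plate (3 mm), tongue under the bar, fins within 10 mm of the bar, centred within 12 mm, in line within 0.25 rad; all at rest (horizontal distance between sink_short and tray_short below 0.015 m and z of sink_short in the frame of tray_short between -0.002 and 0.006 m and angle between each of sink_short, sink_medium, sink_long, sink_tongue's own z axis and vertical below 0.1 rad and linear speed of each of sink_short, sink_medium, sink_long, sink_tongue below 0.02 m/s and horizontal distance between sink_medium and tray_medium below 0.015 m and z of sink_medium in the frame of tray_medium between -0.002 and 0.006 m and horizontal distance between sink_long and tray_long below 0.015 m and z of sink_long in the frame of tray_long between -0.002 and 0.006 m and x of sink_tongue in the frame of jig between -0.01 and 0.006 m and y of sink_tongue in the frame of jig between -0.012 and 0.012 m and z of sink_tongue in the frame of jig between 0.001 and 0.007 m and angle between the x axis of sink_tongue and the x axis of jig, either way round below 0.25 rad); the robot touches nothing.
It fails at once if the capacitor is shifted by more than 20 mm or tipped (distance of capacitor from where it was at the start of the episode above 0.02 m or angle between capacitor's own z axis and vertical above 0.35 rad).
It fails at once if the transformer is shifted by more than 20 mm or tipped (distance of transformer from where it was at the start of the episode above 0.02 m or angle between transformer's own z axis and vertical above 0.35 rad).
It also fails if it takes over 109 s, if anything falls off the work surface, if the arm or the gripper's body presses on something with over 40 N, if the wrist force passes 120 N, or if a joint passes its speed limit or range.

## Working session

There is one attempt and no reset: what is moved stays moved. The work goes in short steps, Python scripts to look and compute and a shell command to move; the robot and the scene stay as the last step left them, time stands still between calls to the robot, and variables do not carry over. Pictures are saved under pics/ and viewed, at most 14 in all, crops included, and the job is handed in when it is done.

```bash
mkdir -p pics; python3 - <<'E'
from rig import *
import cv2
for n in("scene","top"):
    im=capture(n);cv2.imwrite(f"pics/{n}0.png",im)
    m=camera_model(n);print(n,m)
print(sense())
E
```

```text
scene {'fx': 381.58348336851594, 'fy': 381.58348336851594, 'cx': 275.93039787242924, 'cy': 208.52831462748682, 'world_from_camera': array([[ 6.40138163e-01, -6.32702410e-01,  4.35787555e-01,
         8.99820859e+02],
       [ 7.68232297e-01,  5.22368202e-01, -3.70068372e-01,
        -3.36939892e+02],
       [ 6.50158885e-03,  5.71680962e-01,  8.20450247e-01,
         7.52174699e+02],
       [ 0.00000000e+00,  0.00000000e+00,  0.00000000e+00,
         1.00000000e+00]])}
top {'fx': 531.6500698521804, 'fy': 531.6500698521804, 'cx': 284.27221963920937, 'cy': 196.12751046598893, 'world_from_camera': array([[-4.34253146e-03,  9.91231078e-01, -1.32068513e-01,
         3.31230655e+02],
       [-9.99990553e-01, -4.27946442e-03,  7.61364663e-04,
         1.28230769e+01],
       [ 1.89505814e-04,  1.32070571e-01,  9.91240298e-01,
         1.31948125e+03],
       [ 0.00000000e+00,  0.00000000e+00,  0.00000000e+00,
         1.00000000e+00]])}
{'time_s': 0.1, 'joints': array([-1.44837716e+00,  3.13379025e-01,  1.49832751e+00, -8.36223934e-06,
        1.33099831e+00, -2.23398542e-01]), 'dq': array([ 1.11111856e-03, -4.98969230e-04, -2.85455276e-03,  2.42128176e-04,
       -9.71166111e-05, -6.12152382e-05]), 'tau': array([ 1.94071596e-03, -4.12901330e+01, -2.60138154e+01, -1.54881363e-04,
        3.07903756e-03, -1.26908489e-05]), 'eef_pos': array([ 177.91722192, -493.70238315,  230.81263991]), 'ee_rot': array([-5.55588158e-04,  9.85088148e-01,  1.72049504e-01,  2.40092243e-05]), 'force': array([0.03666558, 0.24760657, 1.19389895]), 'wrist_torque': array([ 0.03800321, -0.00275173,  0.03715247]), 'grip_force': 0.0, 'grip_width': 1.001745979583357}
```

View pics/top0.png

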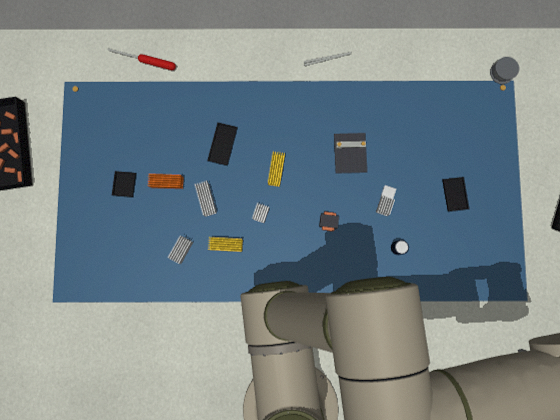

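View pics/scene0.png

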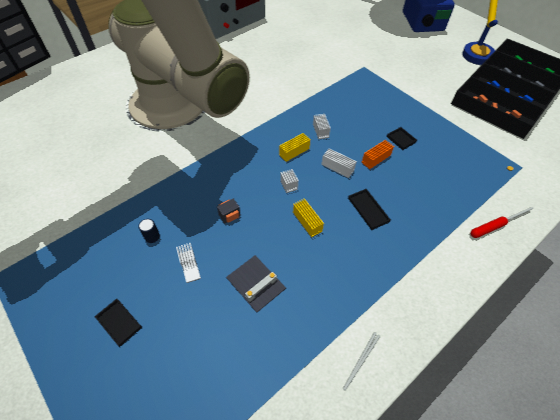

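```bash
cat > h.py <<'E'
from rig import *
import cv2, numpy as np
def ray(n,uv,z):
    m=camera_model(n);T=m["world_from_camera"]
    uv=np.atleast_2d(np.float64(uv))
    d=np.c_[(uv[:,0]-m["cx"])/m["fx"],-(uv[:,1]-m["cy"])/m["fy"],-np.ones(len(uv))]@T[:3,:3].T
    return T[:3,3]+d*((z-T[2,3])/d[:,2])[:,None]
def find(n,im,mask,z,amin=60,amax=4000,k=5):
    mask=cv2.morphologyEx(mask,cv2.MORPH_CLOSE,np.ones((k,k)))
    for c in cv2.findContours(mask,cv2.RETR_EXTERNAL,cv2.CHAIN_APPROX_NONE)[0]:
        a=cv2.contourArea(c)
        if not amin<a<amax: continue
        w=ray(n,c[:,0,:],z)[:,:2].astype(np.float32)
        (cx,cy),(l,s),an=cv2.minAreaRect(w)
        if l<s: l,s,an=s,l,an+90
        print(np.int32(c[:,0].mean(0)),"area",a,"xy %.1f %.1f  size %.1f %.1f  longaxis %.1f deg"%(cx,cy,l,s,(an+90)%180-90))
E
python3 - <<'E'
from h import *
im=cv2.imread("pics/top0.png");hsv=cv2.cvtColor(im,cv2.COLOR_BGR2HSV)
roi=np.zeros(im.shape[:2],np.uint8);roi[90:285,75:510]=255
def M(m):return (m*255).astype(np.uint8)&roi
S,V=hsv[...,1],hsv[...,2]
print("sinks");find("top",im,M((S<70)&(V>100)),20)
print("dark");find("top",im,M((V<55)),8,k=3)
print("darkgray");find("top",im,M((V<90)&(S<110)),4,k=7)
print("copper");find("top",im,M((S>100)&((hsv[...,0]<35))),20,amin=15)
big=cv2.resize(im[115:275,100:490],None,fx=2.05,fy=2.05,interpolation=cv2.INTER_CUBIC);cv2.imwrite("pics/t1.png",big)
E
```

```text
sinks
[401 246] area 112.0 xy 378.2 -272.0  size 29.4 29.1  longaxis 89.8 deg
[180 249] area 333.5 xy 374.6 266.6  size 62.6 37.5  longaxis -28.4 deg
[260 212] area 205.5 xy 464.6 71.8  size 43.9 33.0  longaxis -19.9 deg
[386 200] area 361.0 xy 493.0 -240.3  size 74.2 35.8  longaxis -16.1 deg
[204 198] area 416.0 xy 499.7 208.2  size 86.4 32.9  longaxis 16.0 deg
[350 143] area 147.0 xy 635.1 -154.2  size 72.7 15.3  longaxis 89.8 deg
dark
[278 283] area 65.0 xy 293.8 26.8  size 95.0 7.2  longaxis 89.8 deg
[377 281] area 300.0 xy 297.6 -213.1  size 160.8 16.9  longaxis 89.8 deg
[455 193] area 643.0 xy 510.6 -413.4  size 81.3 53.9  longaxis 7.1 deg
[123 183] area 471.0 xy 539.5 412.8  size 60.8 53.7  longaxis -5.5 deg
[221 143] area 741.0 xy 640.7 168.3  size 100.8 51.6  longaxis -14.0 deg
darkgray
[455 193] area 662.5 xy 510.9 -415.7  size 82.2 55.0  longaxis 7.1 deg
[123 183] area 491.0 xy 539.4 413.9  size 63.0 54.9  longaxis -5.9 deg
[349 152] area 1174.0 xy 617.1 -154.4  size 100.4 80.4  longaxis -0.2 deg
[221 143] area 774.5 xy 641.5 168.6  size 103.1 53.7  longaxis -14.2 deg
copper
[378 279] area 74.5 xy 296.3 -215.3  size 89.2 16.6  longaxis -84.6 deg
[224 243] area 397.5 xy 388.0 156.4  size 81.4 32.1  longaxis 86.4 deg
[327 228] area 28.0 xy 424.5 -93.6  size 27.5 8.5  longaxis 82.6 deg
[329 213] area 19.5 xy 461.7 -99.1  size 27.6 6.5  longaxis 83.4 deg
[165 180] area 429.0 xy 544.3 306.1  size 87.3 34.1  longaxis 87.9 deg
[275 168] area 368.0 xy 573.3 32.1  size 84.5 30.6  longaxis -9.4 deg
```

View pics/t1.png

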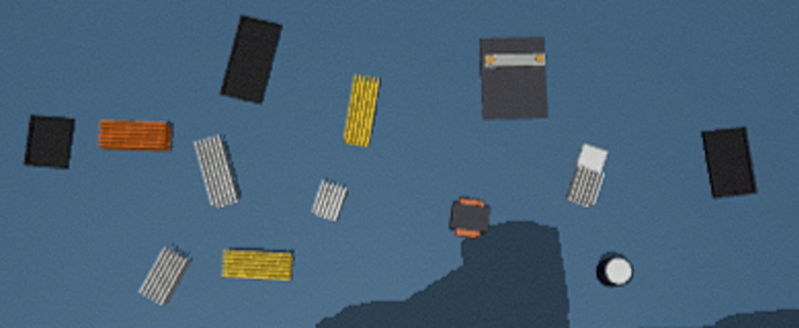

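```bash
cat >> h.py <<'E'
def go(x,y,z,th):
    "print shift in tool axes (units of 25 mm) and turn about tool z (units of 8 deg), shift before turn / after turn"
    s=sense();p=s["eef_pos"];w,a,b,c=s["ee_rot"]
    from scipy.spatial.transform import Rotation as R
    r=R.from_quat([a,b,c,w]).as_matrix();t0=np.degrees(np.arctan2(r[1,0],r[0,0]))
    d=np.array([x,y,z])-p
    a1=np.radians(th);r1=np.array([[np.cos(a1),np.sin(a1),0],[np.sin(a1),-np.cos(a1),0],[0,0,-1]])
    tilt=np.degrees(np.arccos(-r[2,2]))
    print("t",s["time_s"],"pos",p.round(1),"th %.1f tilt %.2f"%(t0,tilt),"| turn %.2f"%((t0-th)/8),"shift before",(r.T@d/25).round(2),"after",(r1.T@d/25).round(2),"F",s["force"].round(1),"w",round(s["grip_width"]*85.4,1),"gf",round(s["grip_force"],1))
E
python3 - <<'E'
from h import *
im=cv2.imread("pics/top0.png")
roi=np.zeros(im.shape[:2],np.uint8);roi[180:220,370:405]=255
g=im.min(2)
cl=cv2.morphologyEx(g,cv2.MORPH_OPEN,np.ones((5,5)))
find("top",im,((cl>150)*255).astype(np.uint8)&roi,5,amin=20,k=1)
print(g[183:218,374:400])
go(480,-238,100,-16)
E
```

```text
[388 191] area 95.5 xy 515.7 -248.5  size 27.5 25.4  longaxis 88.3 deg
[[ 68  72  68  69  68  68  72  69  68  68  68  68  70  65  65  72  69  71
   66  69  66  73  69  65  66  69]
 [ 66  66  69  70  72  70  72  70  69  69  68  79  60  65  68  68  68  69
   71  68  69  66  67  67  69  68]
 [ 66  69  68  68  69  68  68  72  69  66 100 153 133 107  73  62  64  66
   67  68  68  69  68  70  67  69]
 [ 67  70  70  68  67  69  74  66  68  84 154 205 199 179 143 136 104  72
   60  64  69  64  63  68  69  70]
 [ 69  70  71  68  69  69  70  70  62  95 181 203 199 201 200 201 175 145
  134 104  73  62  64  67  69  69]
 [ 66  66  72  68  69  66  69  65  61 101 187 201 203 203 197 200 199 201
  199 175 151 132  95  65  68  72]
 [ 71  70  71  71  70  69  66  67  78 144 209 199 203 202 201 197 198 200
  202 205 204 197 115  66  69  68]
 [ 70  68  70  69  72  70  69  65 101 182 204 201 203 202 202 197 200 200
  200 203 204 179  84  61  69  71]
 [ 71  69  67  66  70  69  68  71 116 191 201 203 202 200 199 201 200 203
  202 201 196 158  59  69  71  71]
 [ 72  71  71  72  68  69  63  83 154 206 202 20
[... 2241 characters left out ...]
 [ 74  70  67  77  89 112 130 120 147  90 123 117 101 153 111 149 147  66
   69  69  68  71  71  67  70  73]
 [ 69  69  71  67  70  67  79 114 123 106 143 112 148 105 104 151  86  66
   72  71  70  74  66  68  69  67]
 [ 72  72  70  72  72  70  72  72  65  79 113 136 177 101  82  76  67  69
   72  72  72  68  70  69  70  73]
 [ 71  73  70  72  70  73  71  67  69  67  67  68  72  78  70  69  70  68
   64  69  71  69  71  73  68  72]
 [ 73  71  72  71  71  69  70  70  72  70  71  71  71  70  70  70  70  71
   72  69  71  70  72  69  70  67]]
t 0.1 pos [ 177.9 -493.7  230.8] th 19.8 tilt 0.06 | turn 4.48 shift before [14.83 -5.52  5.24] after [  8.8  -13.16   5.23] F [0.  0.2 1.2] w 85.5 gf 0.0
```

```bash
python3 -m crank '[[[0,0,0,0,0,0.96,70],[0,0,0,0,0,0.96,70],[0,0,0,0,0,0.96,70],[0,0,0,0,0,0.96,70],[0,0,0,0,0,0.96,70],[0.65,-1,0.4,0,0,0,60],[0.65,-1,0.4,0,0,0,60],[0.65,-1,0.4,0,0,0,60]]]' 40
python3 - <<'E'
from h import *
tip=ray("top",[390.1,186.8],5)[0];a=np.radians(-18.4);u=np.array([np.cos(a),np.sin(a)])
print(tip,tip[:2]-52*u)
g=tip[:2]-52*u
go(*g,100,-18.4)
E
```

```text
time_s: 0.9
eef_pos: [248.6, -437.5, 200.6]
ee_rot: [-0.0, 0.987, -0.162, -0.0]
force: [1.1, -0.0, -0.1]
grip_width: 0.704
grip_force: 0.0
[ 528.75097023 -252.88162624    5.        ] [ 479.40941763 -236.46787632]
t 0.9 pos [ 248.6 -437.5  200.6] th -18.6 tilt 0.04 | turn -0.03 shift before [  6.18 -10.57   4.03] after [  6.22 -10.54   4.02] F [ 1.1 -0.  -0.1] w 60.1 gf 0.0
```

```bash
python3 -m crank '[[[0.6,-1,0.4,0,0,0,60],[0.6,-1,0.4,0,0,0,60],[0.6,-1,0.4,0,0,0,60],[0.6,-1,0.4,0,0,0,60],[0.6,-1,0.4,0,0,0,60],[0.6,-1,0.4,0,0,0,60],[0.6,-1,0.4,0,0,0,60],[0.6,-1,0.4,0,0,0,60]]]'
python3 - <<'E'
from h import *
go(479.4,-236.5,60,-18.4)
E
```

```text
time_s: 1.7
eef_pos: [426.3, -286.0, 120.7]
ee_rot: [-0.0, 0.987, -0.162, -0.0]
force: [0.4, -0.3, -0.4]
grip_width: 0.705
grip_force: 0.0
t 1.7 pos [ 426.3 -286.   120.7] th -18.6 tilt 0.03 | turn -0.02 shift before [ 1.38 -2.55  2.43] after [ 1.39 -2.55  2.43] F [ 0.4 -0.3 -0.4] w 60.2 gf 0.0
```

```bash
python3 -m crank '[[[0.46,-0.85,0.8,0,0,0,60],[0.46,-0.85,0.8,0,0,0,60],[0.46,-0.85,0.8,0,0,0,60],[0,0,0.5,0,0,0,60],[0,0,0.5,0,0,0,60],[0,0,0.5,0,0,0,60],[0,0,0.45,0,0,0,60],[0,0,0,0,0,0,60]]]'
python3 -m crank '[[[0,0,0,0,0,0,25],[0,0,0,0,0,0,25],[0,0,0,0,0,0,25],[0,0,0,0,0,0,25],[0,0,0,0,0,0,25],[0,0,0,0,0,0,25],[0,0,0,0,0,0,25],[0,0,0,0,0,0,25]]]' 50
python3 - <<'E'
from h import *
go(628-20-40,-154.4,60,0)
E
```

```text
time_s: 2.5
eef_pos: [477.6, -237.7, 11.2]
ee_rot: [-0.001, 0.987, -0.162, -0.001]
force: [0.1, -0.0, -0.6]
grip_width: 0.705
grip_force: 0.0
time_s: 3.3
eef_pos: [478.9, -238.1, 13.4]
ee_rot: [0.0, 0.987, -0.162, 0.001]
force: [-0.9, 0.4, 5.8]
grip_width: 0.344
grip_force: 50.8
t 3.3 pos [ 478.9 -238.1   13.4] th -18.6 tilt 0.10 | turn -2.32 shift before [ 2.31 -4.31 -1.86] after [ 3.56 -3.35 -1.86] F [-0.9  0.4  5.8] w 29.3 gf 50.8
```

```bash
python3 -m crank '[[[0,0,-0.5,0,0,0,25],[0,0,-0.8,0,0,0,25],[0,0,-0.8,0,0,0,25],[0,0,0,0,0,-0.77,25],[0,0,0,0,0,-0.77,25],[0,0,0,0,0,-0.78,25],[0.4,-0.8,0,0,0,0,25],[0.4,-0.8,0,0,0,0,25]]]'
python3 - <<'E'
from h import *
go(628-20-42,-154.4,35,0)
im=capture("top");cv2.imwrite("pics/t2.png",im)
E
```

```text
time_s: 4.1
eef_pos: [498.7, -197.4, 65.8]
ee_rot: [0.0, 1.0, -0.001, 0.0]
force: [0.7, -0.1, -0.5]
grip_width: 0.338
grip_force: 50.0
t 4.1 pos [ 498.7 -197.4   65.8] th -0.1 tilt 0.02 | turn -0.01 shift before [ 2.69 -1.72  1.23] after [ 2.69 -1.72  1.23] F [ 0.7 -0.1 -0.5] w 28.9 gf 50.0
```

```bash
python3 -m crank '[[[0.6,-0.43,0,0,0,0,25],[0.7,-0.43,0,0,0,0,25],[0.7,-0.43,0.2,0,0,0,25],[0.69,-0.43,0.5,0,0,0,25],[0,0,0.5,0,0,0,25],[0,0,0,0,0,0,25],[0,0,0,0,0,0,25],[0,0,0,0,0,0,25]]]'
python3 - <<'E'
from h import *
go(628-20-42,-154.4,17,0)
im=capture("top")[120:220,290:410];im2=capture("scene")[200:330,150:320]
f=lambda i,s:cv2.resize(i,None,fx=s,fy=s,interpolation=cv2.INTER_CUBIC)
a=f(im,4);b=f(im2,400/130);b=b[:400]
c=np.hstack([a[:400],b[:400,:320]]) ;cv2.imwrite("pics/c3.png",c);print(c.shape)
E
```

```text
time_s: 4.95
eef_pos: [565.7, -155.3, 35.8]
ee_rot: [0.0, 1.0, -0.001, 0.0]
force: [0.2, 0.8, 0.0]
grip_width: 0.339
grip_force: 50.0
t 4.95 pos [ 565.7 -155.3   35.8] th -0.1 tilt 0.04 | turn -0.01 shift before [ 0.01 -0.04  0.75] after [ 0.01 -0.04  0.75] F [0.2 0.8 0. ] w 29.0 gf 50.0
(400, 800, 3)
```

View pics/c3.png

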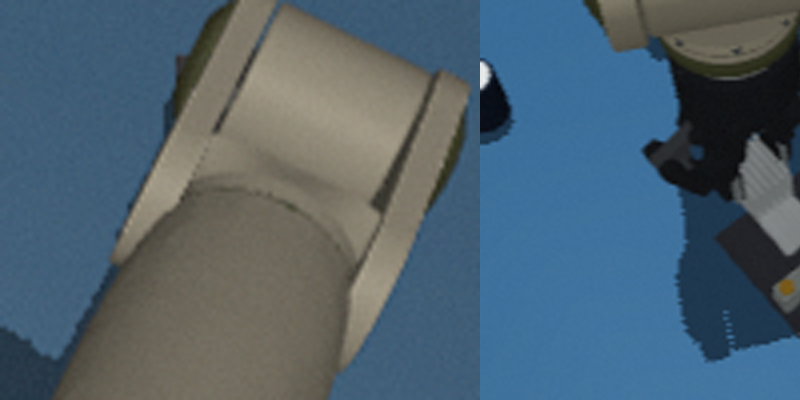

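```bash
python3 -m crank '[[[0,-0.02,0.22,0,0,0,25],[0,-0.02,0.22,0,0,0,25],[0,0,0.22,0,0,0,25],[0,0,0,0,0,0,25],[0.25,0,0,0,0,0,25],[0.25,0,0,0,0,0,25],[0.25,0,0,0,0,0,25],[0,0,0,0,0,0,25]]]'
python3 - <<'E'
from h import *
go(628-20,-154.4,17,0)
im2=capture("scene")[210:330,180:320]
cv2.imwrite("pics/c4.png",cv2.resize(im2,None,fx=5,fy=5,interpolation=cv2.INTER_CUBIC)[:600])
E
```

```text
time_s: 5.85
eef_pos: [585.5, -153.7, 18.6]
ee_rot: [0.0, 1.0, -0.0, 0.0]
force: [0.1, -0.6, -0.5]
grip_width: 0.34
grip_force: 50.1
t 5.85 pos [ 585.5 -153.7   18.6] th -0.0 tilt 0.04 | turn -0.00 shift before [0.9  0.03 0.06] after [0.9  0.03 0.06] F [ 0.1 -0.6 -0.5] w 29.1 gf 50.1
```

View pics/c4.png

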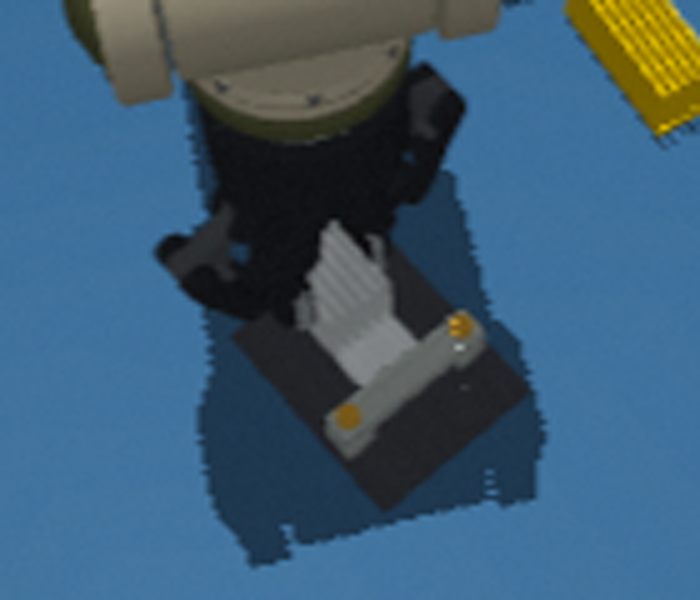

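```bash
python3 -m crank '[[[0.2,0,0,0,0,0,25],[0.2,0,0,0,0,0,25],[0.2,0,0,0,0,0,25],[0.12,0,0,0,0,0,25],[0.05,0,0,0,0,0,25],[0.03,0,0,0,0,0,25],[0,0,0,0,0,0,25],[0,0,0,0,0,0,25]]]'
python3 - <<'E'
from h import *
go(628-20,-154.4,17,0)
im2=capture("scene")[210:330,180:320]
cv2.imwrite("pics/c5.png",cv2.resize(im2,None,fx=5,fy=5,interpolation=cv2.INTER_CUBIC)[:600])
E
```

```text
time_s: 6.7
eef_pos: [604.5, -153.7, 18.5]
ee_rot: [-0.0, 1.0, -0.0, -0.0]
force: [0.0, 0.7, -0.9]
grip_width: 0.34
grip_force: 50.1
t 6.7 pos [ 604.5 -153.7   18.5] th -0.0 tilt 0.01 | turn -0.00 shift before [0.14 0.03 0.06] after [0.14 0.03 0.06] F [ 0.   0.7 -0.9] w 29.0 gf 50.1
```

View pics/c5.png

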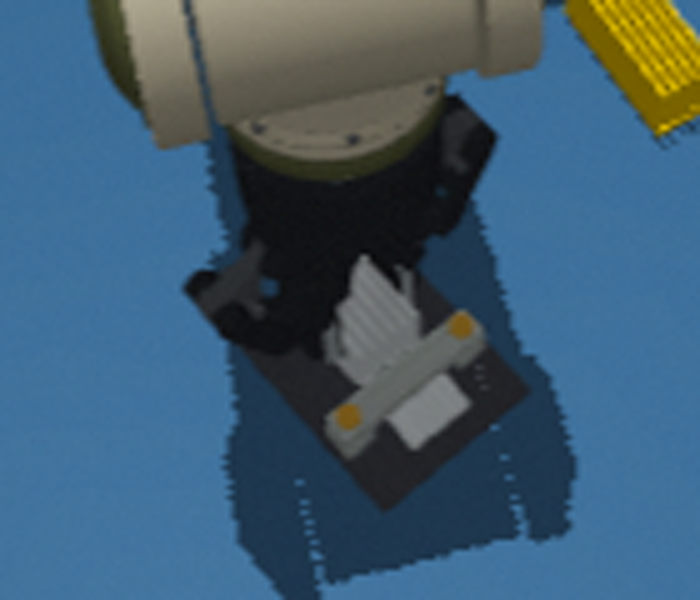

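```bash
python3 -m crank '[[[0.05,0,0.02,0,0,0,25],[0.05,0,0.02,0,0,0,25],[0.03,0,0.01,0,0,0,25],[0,0,0,0,0,0,25],[0,0,0,0,0,0,25],[0,0,0,0,0,0,25],[0,0,0,0,0,0,25],[0,0,0,0,0,0,25]]]'

```

```text
time_s: 7.55
eef_pos: [607.1, -153.7, 17.4]
ee_rot: [-0.0, 1.0, -0.0, -0.001]
force: [-7.1, -0.8, 3.6]
grip_width: 0.343
grip_force: 50.8
```

```bash
python3 -m crank '[[[0,0,0,0,0,0,55],[0,0,0,0,0,0,55],[0,0,0,0,0,0,55],[0,0,0,0,0,0,55],[0,0,-0.4,0,0,0,55],[0,0,-0.8,0,0,0,55],[0,0,-1,0,0,0,55],[-0.5,0,-0.8,0,0,0,55]]]'
python3 - <<'E'
from h import *
go(499.7,208.2,70,16)
E
```

```text
time_s: 8.35
eef_pos: [596.3, -153.8, 94.4]
ee_rot: [0.001, 1.0, -0.0, 0.001]
force: [0.4, -0.1, 1.7]
grip_width: 0.642
grip_force: 0.0
t 8.35 pos [ 596.3 -153.8   94.4] th -0.0 tilt 0.15 | turn -2.00 shift before [ -3.87 -14.48   0.95] after [  0.28 -14.99   0.98] F [ 0.4 -0.1  1.7] w 54.8 gf 0.0
```

```bash
python3 -m crank '[[[-0.27,-1,0,0,0,0,60],[-0.27,-1,0,0,0,0,60],[-0.27,-1,0,0,0,0,60],[-0.27,-1,0,0,0,0,60],[-0.27,-1,0,0,0,0,60],[-0.27,-1,0,0,0,0,60],[-0.27,-1,0,0,0,0,60],[-0.27,-1,0,0,0,0,60]]]'
python3 -m crank '[[[-0.27,-1,0,0,0,0,60],[-0.27,-1,0,0,0,0,60],[-0.27,-1,0,0,0,0,60],[-0.27,-1,0,0,0,0,60],[-0.27,-1,0,0,0,0,60],[0,0,0.3,0,0,-0.67,60],[0,0,0.3,0,0,-0.67,60],[0,0,0.3,0,0,-0.66,60]]]'
python3 - <<'E'
from h import *
go(499.7,208.2,11,16)
im=capture("top");cv2.imwrite("pics/t6.png",im)
E
```

```text
time_s: 9.15
eef_pos: [541.3, 47.3, 93.2]
ee_rot: [0.0, 1.0, -0.0, 0.001]
force: [0.7, 0.2, -0.5]
grip_width: 0.698
grip_force: 0.0
time_s: 9.95
eef_pos: [508.0, 171.7, 70.4]
ee_rot: [0.0, 0.99, 0.141, 0.001]
force: [0.0, 0.7, 0.2]
grip_width: 0.702
grip_force: 0.0
t 9.95 pos [508.  171.7  70.4] th 16.2 tilt 0.07 | turn 0.03 shift before [ 0.09 -1.5   2.37] after [ 0.08 -1.5   2.37] F [0.  0.7 0.2] w 60.0 gf 0.0
```

View pics/t6.png

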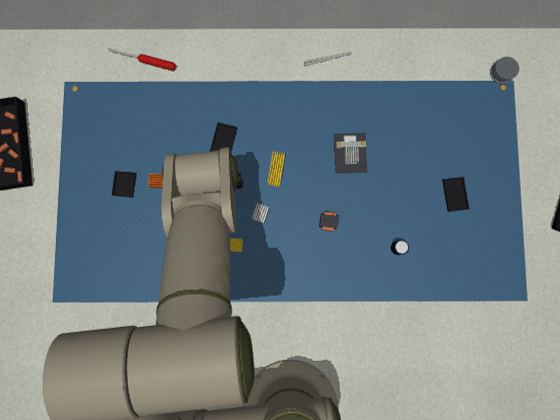

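```bash
python3 -m crank '[[[0.04,-0.75,0,0,0,0,60],[0.04,-0.75,0,0,0,0,60],[0,0,0.6,0,0,0,60],[0,0,0.6,0,0,0,60],[0,0,0.6,0,0,0,60],[0,0,0.53,0,0,0,60],[0,0,0,0,0,0,60],[0,0,0,0,0,0,25]]]'
python3 -m crank '[[[0,0,0,0,0,0,25],[0,0,0,0,0,0,25],[0,0,0,0,0,0,25],[0,0,0,0,0,0,25],[0,0,0,0,0,0,25],[0,0,0,0,0,0,25],[0,0,-0.5,0,0,0,25],[0,0,-1,0,0,0,25]]]'
python3 - <<'E'
from h import *
go(641,168.5,50,-14.1)
E
```

```text
time_s: 10.8
eef_pos: [499.6, 208.0, 12.0]
ee_rot: [-0.0, 0.99, 0.139, 0.0]
force: [0.3, 0.2, -0.5]
grip_width: 0.549
grip_force: 0.0
time_s: 11.6
eef_pos: [498.3, 207.7, 48.8]
ee_rot: [0.0, 0.99, 0.139, -0.002]
force: [-0.9, -0.0, -1.2]
grip_width: 0.337
grip_force: 50.3
t 11.6 pos [498.3 207.7  48.8] th 16.0 tilt 0.20 | turn 3.76 shift before [ 5.06  3.08 -0.07] after [ 5.92  0.13 -0.05] F [-0.9 -0.  -1.2] w 28.8 gf 50.3
```

```bash
python3 -m crank '[[[0,0,-0.4,0,0,0.94,25],[0,0,0,0,0,0.94,25],[0,0,0,0,0,0.94,25],[0,0,0,0,0,0.94,25],[0.8,0,0,0,0,0,25],[0.9,0,0,0,0,0,25],[0.9,0,0,0,0,0,25],[0.9,0,0,0,0,0,25]]]'
python3 -m crank '[[[0.9,0.02,0,0,0,0,25],[0.8,0.02,0,0,0,0,25],[0.5,0.02,0,0,0,0,25],[0.2,0.02,0.2,0,0,0,25],[0,0.02,0.5,0,0,0,25],[0,0,0.3,0,0,0,25],[0,0,0,0,0,0,25],[0,0,0,0,0,0,25]]]'
python3 - <<'E'
from h import *
go(641,168.5,16.5,-14.1)
im=capture("scene")[120:250,310:450]
cv2.imwrite("pics/c7.png",cv2.resize(im,None,fx=4.5,fy=4.5,interpolation=cv2.INTER_CUBIC))
E
```

```text
time_s: 12.4
eef_pos: [585.0, 186.4, 59.9]
ee_rot: [-0.0, 0.992, -0.123, 0.0]
force: [0.5, -0.1, -1.5]
grip_width: 0.338
grip_force: 50.3
time_s: 13.2
eef_pos: [641.4, 169.8, 34.0]
ee_rot: [0.0, 0.992, -0.123, -0.0]
force: [-0.2, 0.4, -0.7]
grip_width: 0.34
grip_force: 50.3
t 13.2 pos [641.4 169.8  34. ] th -14.1 tilt 0.03 | turn 0.00 shift before [-0.    0.06  0.7 ] after [-0.    0.06  0.7 ] F [-0.2  0.4 -0.7] w 29.0 gf 50.3
```

View pics/c7.png

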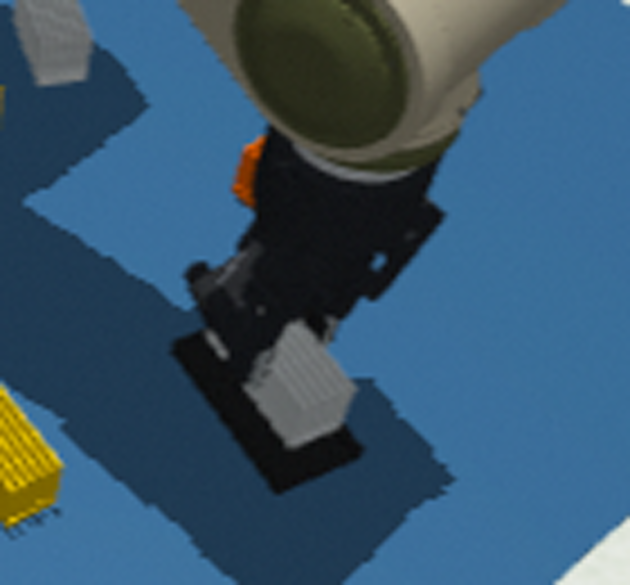

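```bash
python3 -m crank '[[[0,0.05,0.3,0,0,0,25],[0,0,0.2,0,0,0,25],[0,0,0.1,0,0,0,25],[0,0,0.07,0,0,0,25],[0,0,0,0,0,0,25],[0,0,0,0,0,0,55],[0,0,0,0,0,0,55],[0,0,0,0,0,0,55]]]'
python3 -m crank '[[[0,0,0,0,0,0,55],[0,0,-0.5,0,0,0,55],[0,0,-0.8,0,0,0,55],[0,0,-0.8,0,0,0,55],[-0.5,0,0,0,0,0,55],[-0.8,0,0,0,0,0.24,60],[-0.8,0,0,0,0,0.24,60],[-0.8,0,0,0,0,0.24,60]]]'
python3 - <<'E'
from h import *
go(464.6,71.8,55,-19.9)
E
```

```text
time_s: 14.05
eef_pos: [641.7, 168.4, 17.6]
ee_rot: [-0.0, 0.992, -0.123, 0.0]
force: [1.1, 0.4, -0.6]
grip_width: 0.642
grip_force: 0.0
time_s: 14.85
eef_pos: [571.2, 188.1, 70.9]
ee_rot: [-0.0, 0.985, -0.173, 0.001]
force: [0.1, 0.7, 0.6]
grip_width: 0.7
grip_force: 0.0
t 14.85 pos [571.2 188.1  70.9] th -20.0 tilt 0.07 | turn -0.01 shift before [-2.42  5.83  0.63] after [-2.43  5.83  0.64] F [0.1 0.7 0.6] w 59.8 gf 0.0
```

```bash
python3 -m crank '[[[-0.4,0.95,0,0,0,0,60],[-0.4,0.95,0,0,0,0,60],[-0.4,0.95,0,0,0,0,60],[-0.4,0.95,0,0,0,0,60],[-0.4,0.95,0.2,0,0,0,60],[-0.4,0.95,0.4,0,0,0,60],[0,0.1,0.4,0,0,0,60],[0,0,0.4,0,0,0,60]]]'
python3 - <<'E'
from h import *
go(464.6,71.8,11.5,-19.9)
im=capture("scene")[120:250,240:380]
cv2.imwrite("pics/c8.png",cv2.resize(im,None,fx=4.5,fy=4.5,interpolation=cv2.INTER_CUBIC))
E
```

```text
time_s: 15.65
eef_pos: [466.7, 71.7, 35.2]
ee_rot: [-0.0, 0.985, -0.173, 0.001]
force: [0.6, -0.3, 0.6]
grip_width: 0.704
grip_force: 0.0
t 15.65 pos [466.7  71.7  35.2] th -19.9 tilt 0.11 | turn -0.00 shift before [-0.08  0.03  0.95] after [-0.08  0.02  0.95] F [ 0.6 -0.3  0.6] w 60.1 gf 0.0
```

View pics/c8.png

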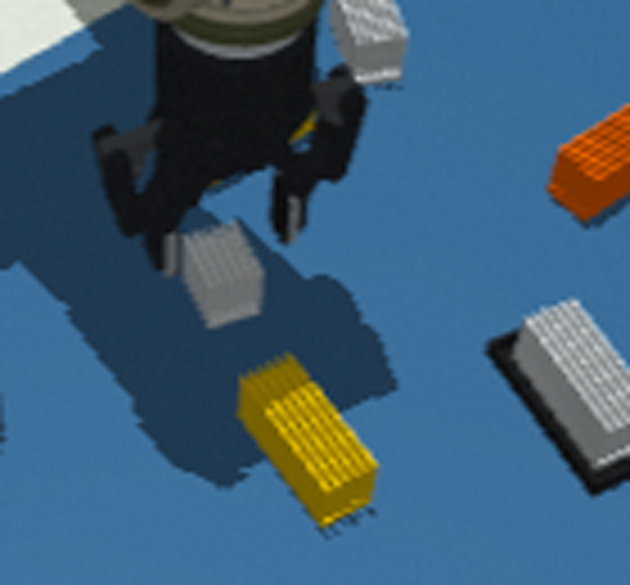

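```bash
python3 -m crank '[[[-0.08,0.02,0.4,0,0,0,60],[0,0,0.35,0,0,0,60],[0,0,0.2,0,0,0,60],[0,0,0,0,0,0,25],[0,0,0,0,0,0,25],[0,0,0,0,0,0,25],[0,0,0,0,0,0,25],[0,0,0,0,0,0,25]]]'
python3 -m crank '[[[0,0,0,0,0,0,25],[0,0,0,0,0,0,25],[0,0,-0.5,0,0,0,25],[0,0,-1,0,0,0,25],[0,0,-1,0,0,0,25],[0,0,-0.2,0,0,-0.58,25],[0,0,0,0,0,-0.58,25],[0,0,0,0,0,-0.59,25]]]'
python3 - <<'E'
from h import *
go(539.5,413.3,75,-5.9)
E
```

```text
time_s: 16.5
eef_pos: [464.2, 72.2, 11.3]
ee_rot: [-0.0, 0.985, -0.173, 0.0]
force: [0.1, 0.2, 1.7]
grip_width: 0.343
grip_force: 50.1
time_s: 17.3
eef_pos: [463.9, 72.2, 78.6]
ee_rot: [0.0, 0.999, -0.05, 0.0]
force: [-0.6, -0.7, -0.6]
grip_width: 0.34
grip_force: 49.9
t 17.3 pos [463.9  72.2  78.6] th -5.7 tilt 0.00 | turn 0.03 shift before [  1.66 -13.88   0.14] after [  1.61 -13.88   0.14] F [-0.6 -0.7 -0.6] w 29.1 gf 49.9
```

```bash
python3 -m crank '[[[0.11,-0.9,0,0,0,0,25],[0.11,-1,0,0,0,0,25],[0.11,-1,0,0,0,0,25],[0.11,-1,0,0,0,0,25],[0.11,-1,0,0,0,0,25],[0.11,-1,0,0,0,0,25],[0.11,-1,0,0,0,0,25],[0.11,-1,0,0,0,0,25]]]'
python3 -m crank '[[[0.11,-1,0,0,0,0,25],[0.11,-1,0,0,0,0,25],[0.11,-1,0,0,0,0,25],[0.11,-1,0,0,0,0,25],[0.11,-1,0.3,0,0,0,25],[0.11,-0.7,0.5,0,0,0,25],[0.11,-0.3,0.5,0,0,0,25],[0,0,0.3,0,0,0,25]]]'
python3 - <<'E'
from h import *
go(539.5,413.3,15,-5.7)
im=capture("scene")[70:200,310:450]
cv2.imwrite("pics/c9.png",cv2.resize(im,None,fx=4.5,fy=4.5,interpolation=cv2.INTER_CUBIC))
E
```

```text
time_s: 18.1
eef_pos: [505.9, 267.4, 78.2]
ee_rot: [0.0, 0.999, -0.051, -0.0]
force: [0.5, -0.4, 0.2]
grip_width: 0.344
grip_force: 49.9
time_s: 18.9
eef_pos: [540.0, 413.6, 36.6]
ee_rot: [0.001, 0.999, -0.051, -0.001]
force: [0.4, -0.1, -0.9]
grip_width: 0.341
grip_force: 49.9
t 18.9 pos [540.  413.6  36.6] th -5.8 tilt 0.12 | turn -0.02 shift before [-0.02  0.01  0.86] after [-0.02  0.02  0.86] F [ 0.4 -0.1 -0.9] w 29.1 gf 49.9
```

View pics/c9.png

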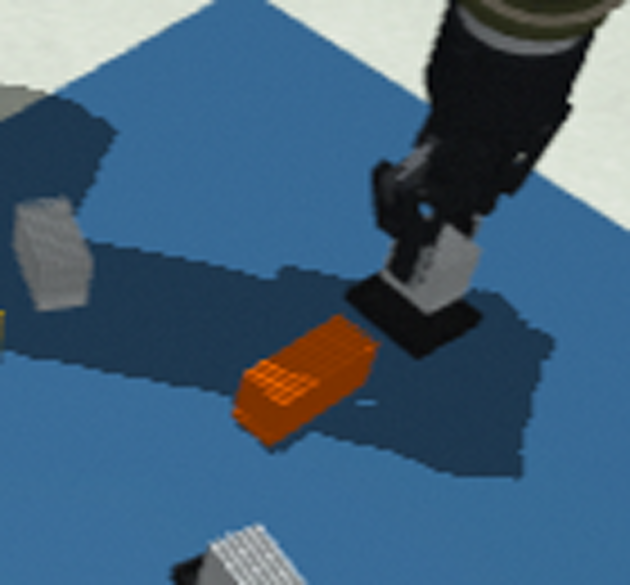

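```bash
python3 -m crank '[[[-0.02,0.01,0.3,0,0,0,25],[0,0,0.3,0,0,0,25],[0,0,0.15,0,0,0,25],[0,0,0.08,0,0,0,25],[0,0,0,0,0,0,25],[0,0,0,0,0,0,50],[0,0,0,0,0,0,50],[0,0,0,0,0,0,50]]]'
python3 -m crank '[[[0,0,0,0,0,0,50],[0,0,-0.5,0,0,0,50],[0,0,-0.8,0,0,0,50],[0,0,-0.9,0,0,0,50],[-0.5,0,0,0,0,0.94,60],[-0.8,0,0,0,0,0.94,60],[-0.8,0,0,0,0,0.93,60],[-0.8,0.6,0,0,0,0,60]]]'
python3 - <<'E'
from h import *
go(374.6,266.6,55,-28.4)
E
```

```text
time_s: 19.75
eef_pos: [540.1, 413.5, 18.1]
ee_rot: [-0.0, 0.999, -0.051, 0.0]
force: [0.0, 1.2, 0.1]
grip_width: 0.582
grip_force: 0.0
time_s: 20.55
eef_pos: [464.4, 423.6, 73.9]
ee_rot: [-0.001, 0.969, -0.247, 0.001]
force: [0.3, 0.6, -0.5]
grip_width: 0.701
grip_force: 0.0
t 20.55 pos [464.4 423.6  73.9] th -28.5 tilt 0.12 | turn -0.02 shift before [-0.16  7.24  0.74] after [-0.17  7.23  0.76] F [ 0.3  0.6 -0.5] w 59.8 gf 0.0
```

```bash
python3 -m crank '[[[-0.02,0.9,0,0,0,0,60],[-0.02,0.95,0,0,0,0,60],[-0.02,0.95,0,0,0,0,60],[-0.02,0.95,0,0,0,0,60],[-0.02,0.95,0,0,0,0,60],[-0.02,0.95,0.2,0,0,0,60],[-0.02,0.95,0.2,0,0,0,60],[0,0.62,0.2,0,0,0,60]]]'
python3 - <<'E'
from h import *
go(374.6,266.6,11.5,-28.4)
im=capture("top");cv2.imwrite("pics/t10.png",im)
hsv=cv2.cvtColor(im,cv2.COLOR_BGR2HSV);S,V=hsv[...,1],hsv[...,2]
roi=np.zeros(S.shape,np.uint8);roi[90:285,75:510]=255
find("top",im,((S<70)&(V>100)).astype(np.uint8)*255&roi,20)
im=capture("scene")[70:200,290:430]
cv2.imwrite("pics/c10.png",cv2.resize(im,None,fx=4.5,fy=4.5,interpolation=cv2.INTER_CUBIC))
E
```

```text
time_s: 21.35
eef_pos: [375.5, 264.8, 58.6]
ee_rot: [-0.0, 0.97, -0.245, 0.0]
force: [0.2, -0.2, 1.2]
grip_width: 0.704
grip_force: 0.0
t 21.35 pos [375.5 264.8  58.6] th -28.4 tilt 0.06 | turn 0.00 shift before [-0.07 -0.05  1.88] after [-0.07 -0.05  1.88] F [ 0.2 -0.2  1.2] w 60.1 gf 0.0
[401 246] area 111.0 xy 378.2 -272.0  size 29.4 29.1  longaxis 89.8 deg
[148 255] area 3640.5 xy 354.7 352.1  size 177.6 175.1  longaxis 15.0 deg
[120 181] area 185.0 xy 541.5 417.7  size 44.6 31.8  longaxis -5.1 deg
[350 147] area 433.5 xy 624.0 -149.5  size 75.6 68.6  longaxis -25.7 deg
[221 141] area 378.5 xy 642.7 170.0  size 87.0 32.9  longaxis -13.7 deg
```

View pics/c10.png

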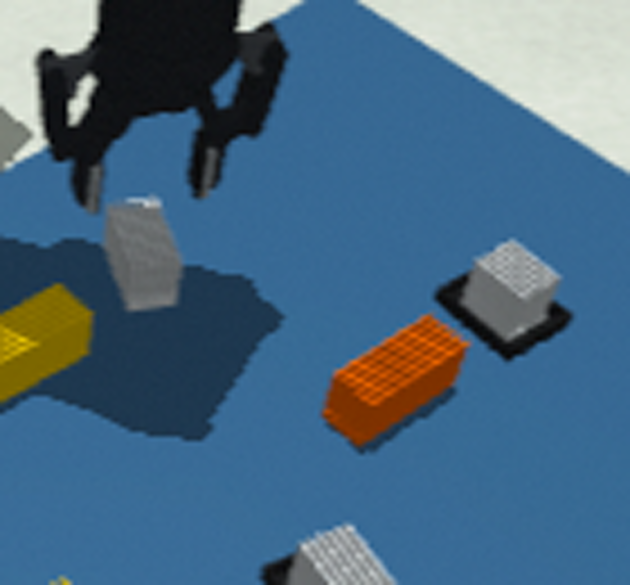

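```bash
python3 -m crank '[[[-0.07,-0.05,0.5,0,0,0,60],[0,0,0.5,0,0,0,60],[0,0,0.5,0,0,0,60],[0,0,0.38,0,0,0,60],[0,0,0,0,0,0,60],[0,0,0,0,0,0,25],[0,0,0,0,0,0,25],[0,0,0,0,0,0,25]]]'
python3 -m crank '[[[0,0,0,0,0,0,25],[0,0,0,0,0,0,25],[0,0,0,0,0,0,25],[0,0,0,0,0,0,25],[0,0,-0.5,0,0,0,25],[0,0,-1,0,0,0,25],[0,0,-1,0,0,0,25],[0,0,-1,0,0,0,25]]]'
python3 - <<'E'
from h import *
go(510.7,-414.5,95,7.1)
E
```

```text
time_s: 22.25
eef_pos: [375.6, 267.8, 11.6]
ee_rot: [-0.001, 0.97, -0.245, 0.001]
force: [-0.3, 0.5, 5.6]
grip_width: 0.341
grip_force: 50.2
time_s: 23.05
eef_pos: [374.8, 267.5, 99.4]
ee_rot: [0.0, 0.97, -0.245, -0.0]
force: [0.5, 0.8, -1.0]
grip_width: 0.338
grip_force: 49.4
t 23.05 pos [374.8 267.5  99.4] th -28.3 tilt 0.01 | turn -4.43 shift before [17.74 21.43  0.18] after [ 2.02 27.74  0.18] F [ 0.5  0.8 -1. ] w 28.9 gf 49.4
```

```bash
python3 -m crank '[[[0,0,0,0,0,-0.886,25],[0,0,0,0,0,-0.886,25],[0,0,0,0,0,-0.886,25],[0,0,0,0,0,-0.886,25],[0,0,0,0,0,-0.886,25],[0.07,0.8,0,0,0,0,25],[0.07,1,0,0,0,0,25],[0.07,1,0,0,0,0,25]]]'
python3 -m crank '[[[0.07,1,0,0,0,0,25],[0.07,1,0,0,0,0,25],[0.07,1,0,0,0,0,25],[0.07,1,0,0,0,0,25],[0.07,1,0,0,0,0,25],[0.07,1,0,0,0,0,25],[0.07,1,0,0,0,0,25],[0.07,1,0,0,0,0,25]]]'
python3 -m crank '[[[0.07,1,0,0,0,0,25],[0.07,1,0,0,0,0,25],[0.07,1,0,0,0,0,25],[0.07,1,0,0,0,0,25],[0.07,1,0,0,0,0,25],[0.07,1,0,0,0,0,25],[0.07,1,0,0,0,0,25],[0.07,1,0,0,0,0,25]]]'
python3 - <<'E'
from h import *
go(510.7,-414.5,95,7.1)
E
```

```text
time_s: 23.85
eef_pos: [388.8, 198.0, 98.4]
ee_rot: [0.0, 0.998, 0.062, 0.0]
force: [-0.1, 0.2, -2.1]
grip_width: 0.34
grip_force: 49.6
time_s: 24.65
eef_pos: [427.4, 0.9, 98.5]
ee_rot: [0.0, 0.998, 0.062, 0.0]
force: [-0.0, -1.0, -0.7]
grip_width: 0.342
grip_force: 49.6
time_s: 25.45
eef_pos: [466.0, -195.8, 98.4]
ee_rot: [-0.0, 0.998, 0.062, -0.0]
force: [0.7, 0.3, -0.6]
grip_width: 0.344
grip_force: 49.6
t 25.45 pos [ 466.  -195.8   98.4] th 7.1 tilt 0.01 | turn -0.00 shift before [0.7  8.9  0.13] after [0.69 8.9  0.13] F [ 0.7  0.3 -0.6] w 29.4 gf 49.6
```

```bash
python3 -m crank '[[[0.08,1,0,0,0,0,25],[0.08,1,0,0,0,0,25],[0.08,1,0,0,0,0,25],[0.08,1,0,0,0,0,25],[0.08,1,0,0,0,0,25],[0.08,1,0.2,0,0,0,25],[0.08,1,0.4,0,0,0,25],[0.08,1,0.5,0,0,0,25]]]'
python3 -m crank '[[[0.04,0.6,0.5,0,0,0,25],[0.01,0.3,0.5,0,0,0,25],[0,0,0.4,0,0,0,25],[0,0,0.2,0,0,0,25],[0,0,0,0,0,0,25],[0,0,0,0,0,0,25],[0,0,0,0,0,0,25],[0,0,0,0,0,0,25]]]'
python3 - <<'E'
from h import *
go(510.7,-414.5,15.5,7.1)
im=capture("scene")[250:380,50:190]
cv2.imwrite("pics/c11.png",cv2.resize(im,None,fx=4.5,fy=4.5,interpolation=cv2.INTER_CUBIC))
E
```

```text
time_s: 26.25
eef_pos: [506.7, -392.3, 70.8]
ee_rot: [0.0, 0.998, 0.062, 0.0]
force: [0.1, 0.4, -0.5]
grip_width: 0.341
grip_force: 49.6
time_s: 27.05
eef_pos: [510.8, -413.4, 31.4]
ee_rot: [0.0, 0.998, 0.062, 0.0]
force: [-0.2, 0.3, -1.8]
grip_width: 0.342
grip_force: 49.6
t 27.05 pos [ 510.8 -413.4   31.4] th 7.1 tilt 0.05 | turn 0.00 shift before [-0.01  0.04  0.64] after [-0.01  0.04  0.64] F [-0.2  0.3 -1.8] w 29.2 gf 49.6
```

View pics/c11.png

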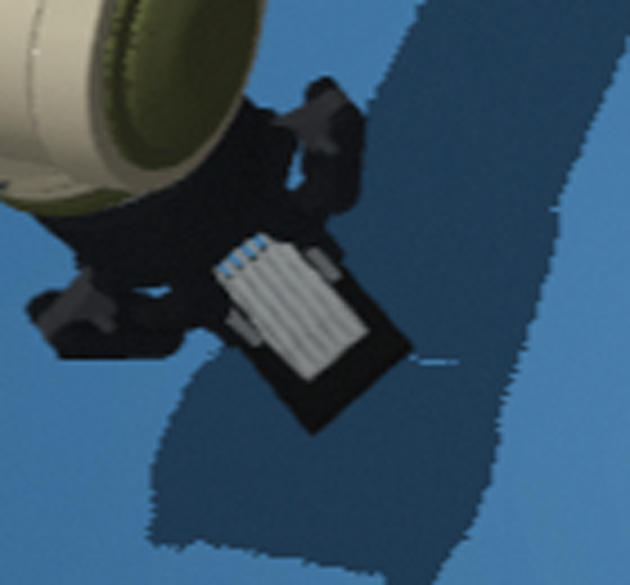

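Aligned over the medium tray; lower, release, retreat and check.

```bash
python3 -m crank '[[[0,0.04,0.3,0,0,0,25],[0,0,0.2,0,0,0,25],[0,0,0.08,0,0,0,25],[0,0,0.04,0,0,0,25],[0,0,0,0,0,0,25],[0,0,0,0,0,0,50],[0,0,0,0,0,0,50],[0,0,0,0,0,0,50]]]'
python3 -m crank '[[[0,0,0,0,0,0,50],[0,0,-0.5,0,0,0,50],[0,0,-0.9,0,0,0,50],[0,0,-1,0,0,0,50],[-0.5,0,-1,0,0,0,60],[-1,0,-1,0,0,0,60],[-1,0,-0.5,0,0,0,60],[-1,0,0,0,0,0,60]]]'
python3 -m crank '[[[-1,0.4,0,0,0,0,60],[-1,0.4,0,0,0,0,60],[-1,0.4,0,0,0,0,60],[-1,0.4,0,0,0,0,60],[0,0,0,0,0,0,60],[0,0,0,0,0,0,60],[0,0,0,0,0,0,60],[0,0,0,0,0,0,60]]]'
python3 - <<'E'
from h import *
im=capture("top");hsv=cv2.cvtColor(im,cv2.COLOR_BGR2HSV);S,V=hsv[...,1],hsv[...,2]
roi=np.zeros(S.shape,np.uint8);roi[90:285,75:510]=255
find("top",im,((S<70)&(V>100)).astype(np.uint8)*255&roi,20)
find("top",im,((V<90)&(S<110)).astype(np.uint8)*255&roi,20,amin=200,k=7)
a=im[120:240,320:480];b=capture("scene")[200:360,80:300]
a=cv2.resize(a,(400,300),interpolation=cv2.INTER_CUBIC);b=cv2.resize(b,(400,300),interpolation=cv2.INTER_CUBIC)
cv2.imwrite("pics/c12.png",np.hstack([a,b]))
E
```

```text
time_s: 27.9
eef_pos: [510.8, -414.5, 15.5]
ee_rot: [0.0, 0.998, 0.062, 0.0]
force: [0.4, -0.1, -0.5]
grip_width: 0.58
grip_force: 0.0
time_s: 28.7
eef_pos: [423.6, -426.0, 141.1]
ee_rot: [0.002, 0.998, 0.062, 0.001]
force: [-0.3, -1.2, 0.0]
grip_width: 0.708
grip_force: 0.0
time_s: 29.5
eef_pos: [330.4, -476.8, 138.0]
ee_rot: [0.0, 0.998, 0.062, 0.0]
force: [-0.9, 0.8, -0.4]
grip_width: 0.699
grip_force: 0.0
[370 268] area 2795.0 xy 345.0 -187.2  size 236.2 110.8  longaxis 89.8 deg
[459 192] area 307.5 xy 510.9 -420.0  size 63.1 33.8  longaxis 6.6 deg
[120 181] area 185.0 xy 541.5 417.7  size 44.6 31.8  longaxis -5.1 deg
[350 147] area 441.5 xy 624.0 -149.5  size 75.6 68.6  longaxis -25.7 deg
[221 141] area 383.5 xy 642.7 169.9  size 87.0 32.9  longaxis -13.8 deg
[467 249] area 3434.0 xy 349.5 -413.7  size 247.8 171.0  longaxis -70.1 deg
[454 194] area 321.5 xy 508.3 -410.3  size 81.8 54.9  longaxis 6.2 deg
[123 183] area 491.0 xy 537.0 409.4  size 62.1 54.0  longaxis -5.1 deg
[349 152] area 1174.0 xy 613.6 -152.4  size 99.2 79.5  longaxis -0.2 deg
[221 143] area 767.5 xy 638.1 167.0  size 101.2 52.2  longaxis -14.2 deg
```

View pics/c12.png

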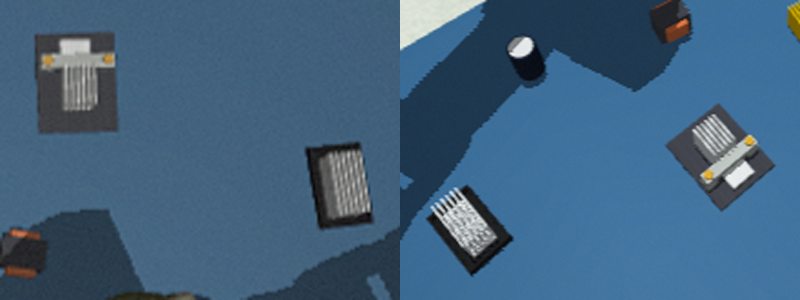

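```bash
python3 -c "
from rig import *
print(finish_job())"
```

```text
the job is handed in; nothing more can be done
None
```

I handed the job in after about 30 s of robot time. The last pictures show the three plain sinks fins up in their own trays, the tongued sink under the jig bar (pushed until it touched), and the capacitor and transformer in place; no verdict came back.

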